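Zero the reach gauge, then draw its arm out to the marker and hold

ROBOT

A 6-joint arm with a two-finger parallel gripper is mounted at the origin on the work surface. World frame = base frame: x ahead of the robot, y to its left, z up, the work surface at z = 0. Lengths are in m, angles in rad, forces in N, time in s.
With the tool pointing down it reaches from about 0.35 to 0.975 m from the base axis. Payload 4.9 kg.
Tool frame: the origin (TCP) lies between the finger pads; the fingertips stand 14 mm ahead of it and the grasp point (between the pads) lies 5 mm behind it (manip.tcp_to_tips is the distance from the TCP to the fingertips, in m); z points along the fingers, y is the line along which they close (so a half turn about z gives the same grasp; the last joint's range is limited). The gripper opens to 85 mm and grips with 20 to 120 N. Pads are 22 mm wide; open, the fingers measure 114 mm over their backs; the gripper's body (76 mm by 85 mm) begins 54 mm behind the grasp point. The pads swing forward as they close: fully open they stand 13 mm farther back than shut.
Start: joints at [-1.46, 0.053, 1.613, -0, 1.476, -0.119], TCP at [0.142, -0.609, 0.245] pointing down, gripper open.
Joint ranges: [-3.01, 3.01], [-1.01, 2.22], [0.06, 2.58], [-1.02, 4.17], [0.09, 2.62], [-3.14, 3.14]. Speed limits (rad/s): [2.57, 2.57, 3.14, 3.14, 3.14, 3.14].

INTERFACE

Orientations are given as a unit quaternion [w, x, y, z].
In Python, from plant import manip gives the robot as it stands.
- The arm moves only by the tool servo_tool, never from a script. Its argument "moves" is a list that holds one entry, the list of rows, each a list of 7 numbers: the shift along the tool's x, y, z in mm, then the turn, a rotation vector about the tool's x, y, z in degrees, then the finger opening in mm, from 0 to 85.4. In form: [[[x, y, z, ax, ay, az, fingers], ...]]. A call has 1 to 12 rows; each row shifts and turns the commanded pose from where the row before left it, along the tool's axes as they then stand; what a row does not reach is not made up. A row lasts 1/8 s, in which the tool goes at most 62.5 mm and 10.7 degrees, less where a joint would pass 70% of its speed; a pose out of reach is approached as far as the arm can. A call with a gripper value outside its range is refused whole. The fingers move at their own pace and stop on an object; the grip force is fixed at half the most. Time passes only in rows, so rows that do not move let the fingers close. It gives the time, the measured TCP pose, the force, the opening and the grip force at its end, in the units of the state.
- manip.state(): the state, without advancing time (a new reading comes with each control period).
- manip.grab_frame(name): name is "scene" or "side" or "wrist"; returns a dict with "image" (384x512x3 uint8, blue, green, red), "mtx" (3x3 intrinsics, pixels), "eye" and "rotation" of the camera in the world. Camera axes: x right, y down, z forward; pixel columns grow to the right and rows downward; lengths in m; the calibration is good to about 2 mm. A picture is of the moment at which its call begins. There is no depth.
- manip.job_done(): hands the job in; it is judged then, once.
The state is a dict: "time": time; "joint_pos": joint angles; "joint_vel": joint speeds; "joint_efforts": joint torques, N m; "tool_pos": TCP position; "tool_rot": TCP orientation; "contact_force": force on the tool from outside, world axes, zero at the start; "ft_torque": the same for the moment, N m; "gripper_width": opening from 0.0 (shut) to 1.0 (fully open); "grasp_force": force on a finger pad.
Only numpy, scipy, OpenCV 4.12 (cv2) and the standard library are available. Lean on these libraries where they do the work, as an engineer would, in place of code of your own. Each camera call takes 0.05 s, during which the arm holds its last target. There are 200 camera calls.

TASK

Set up the telescoping reach gauge on the pattern maker's bench: while its arm is still locked fully home, press the green key and then the yellow key on the console, one at a time and each fully down and let up again, leaving the red key alone. Then squeeze the orange lock button in the side of the arm's black grip block to free the arm, draw it out until its pointer lines up with the red marker on the scale, and finish still gripping the block there, holding the arm at the marker against its return spring. Leave the red marker and the mould, screwdriver, foam plug and plywood offcut where they are.

Things in the scene. Friction and masses are not known exactly. Their poses are not given: they have to be found in the camera images.
- key_green_top (a point): centre of the top face of the green round key (26 mm across) on the grey console; z up. Three such keys stand in a row 58 mm apart, in any order, on a console 100 x 200 mm; their tops are 54 mm above the bench, their black collars (42 mm across) 44 mm
- key_yellow_top (a point): the same point of the yellow key
- key_red_top (a point): the same point of the red key (not to be pressed)
- key_green (a joint): travel of the green key in m: 0 up, 0.006 fully down; springs back; starts to move at 1.2 N, fully down at 4 N
- key_yellow (a joint): the same for the yellow key
- key_red (a joint): the same for the red key
- gauge: the fixed gauge: grey bed 500 x 80 mm and 14 mm thick, blue outer sleeve, yellow scale beside the bed. Origin on the bench under the grip block's home position; its x axis is the direction in which the arm is drawn out, its z is up. The sleeve runs from x = -55 to -245 mm, top at 114 mm. The scale with its black ticks every 10 mm lies at y = -38 to -78 mm, top at 31 mm
- extension (a joint): extension of the arm in m along the gauge's x: 0 fully home, 0.155 fully out. At home a catch holds it (about 2 mm play) until the lock button is squeezed more than about 3.5 mm; once out, there is no catch and a return spring pulls it back with 3 N near home rising to 6 N fully out
- grip_centre (a point): the point to grip: centre of the black grip block on the arm at the height of the lock button, 93 mm above the bench. The block is 44 mm along the gauge's x, 30 mm along its y, and spans 65 to 115 mm in height; its axes are the gauge's. Grip it from above with one finger on each y face, centred on the block: this squeezes the button. Below the fingers there is free space down to 42 mm. A 22 mm steel tube (height 92 mm) passes through the block along x
- boom: the telescoping arm itself: steel tube with a brass probe ball at its end, black grip block, pointer and lock button; its origin is on the bench under the grip block's centre, axes as the gauge's
- lock_face (a point): centre of the outer face of the orange lock button, 20 mm across, in the block's -y face (the scale's side), standing 7 mm proud of it when free
- lock (a joint): travel of the lock button in m along the gauge's +y: 0 out, 0.006 fully in (then 1 mm proud of the block); spring from 2.4 N to 6 N
- pointer (a point): tip of the thin black pointer that sticks out below the grip block over the scale, 36 mm above the bench; it moves with the arm; axes as the gauge's
- rider_mark (a point): top edge of the red marker on the scale, on its centre line (the marker is 6 mm thick along the gauge's x); axes as the gauge's. The pointer is at the marker when both have the same position along the gauge's x
- rider (a joint): where the red marker is set, in m: the arm extension at which the pointer lines up with it; 0.06 to 0.13. It is stiff (20 N) and is to stay as set
- mould: bystander: loose MDF mould box with pale foam inside, 150 x 160 x 62 mm; origin under its centre
- driver: bystander: loose red-handled screwdriver, 190 mm long, lying on the bench; origin on the bench under its middle
- plug_centre (a point): bystander: centre of a loose pale foam plug, tapered, 64 mm across its foot, 110 mm high
- offcut: bystander: loose plywood offcut 70 x 110 x 24 mm; origin under its centre

How it is judged:
On the way, in this order (a step that is already met when the one before it is completed fails the run):
1. the green key is pressed down with the arm home (value of joint key_green above 0.004 m and value of joint extension below 0.004 m), for 0.1 s.
2. then the green key is up again and the yellow key is pressed down with the arm home (value of joint key_yellow above 0.004 m and value of joint key_green below 0.002 m and value of joint extension below 0.004 m), for 0.1 s.
3. then the lock button is squeezed in with the arm still home and the keys up (value of joint lock above 0.004 m and value of joint extension below 0.004 m and value of joint key_yellow below 0.002 m), for 0.05 s.
4. then the arm is drawn out, held in the fingers (value of joint extension above 0.03 m and contact force between the fingers and boom above 2 N), for 0.1 s.
At the end, for the whole second after the job is handed in: The pointer is within 5 mm of the red marker along the scale and still, the fingers are still gripping the grip block (more than 2 N), all three keys are up, the marker has not moved by 3 mm nor any bystander by 20 mm (x of pointer in the frame of rider_mark between -0.005 and 0.005 m and contact force between the fingers and boom above 2 N and velocity of joint extension between -0.01 and 0.01 m/s and distance of rider_mark from where it was at the start of the episode below 0.003 m and value of joint each of key_green, key_yellow, key_red below 0.002 m and distance of each of mould, driver, plug_centre, offcut from where it was at the start of the episode below 0.02 m); the arm keeps its last pose, push and grip.
It fails at once if the red key is pressed (value of joint key_red above 0.003 m).
It fails at once if the green and yellow keys are down together (value of joint each of key_green, key_yellow above 0.003 m).
It fails at once if the red marker is shifted (distance of rider_mark from where it was at the start of the episode above 0.003 m).
It fails at once if a bystander is disturbed (moved by 20 mm) (distance of any of mould, driver, plug_centre, offcut from where it was at the start of the episode above 0.02 m).
It also fails if it takes over 54 s, if anything falls off the work surface, if the arm or the gripper's body presses on something with over 40 N, if the wrist force passes 120 N, or if a joint passes its speed limit or range.

## Working session

There is one attempt and no reset: what is moved stays moved. The work goes in short steps, Python scripts to look and compute and a tool call to move; the robot and the scene stay as the last step left them, time stands still between calls to the robot, and variables do not carry over. Pictures are saved under pics/ and viewed, at most 10 in all, crops included, and the job is handed in when it is done.

Besides the shell and the picture viewer there is one more tool, called in YAML: its name, and indented under it one key for each argument. servo_tool: Moves the arm, as the interface text tells. Its arguments: {"type":"object","properties":{"moves":{"type":"array"}},"required":["moves"]}

```bash
mkdir -p pics; ls
cat > h.py <<'E'
import numpy as np, cv2, json
from plant import manip
def grab(n, tag):
    f=manip.grab_frame(n); cv2.imwrite(f'pics/{tag}.png',f['image'])
    np.savez(f'pics/{tag}.npz',**{k:np.array(f[k]) for k in('mtx','eye','rotation')}); return f
def ray(tag,u,v,z):
    f=np.load(f'pics/{tag}.npz'); d=f['rotation']@np.linalg.inv(f['mtx'])@[u,v,1]
    return f['eye']+d*(z-f['eye'][2])/d[2]
def proj(tag,p):
    f=np.load(f'pics/{tag}.npz'); c=f['mtx']@f['rotation'].T@(np.array(p)-f['eye']); return c[:2]/c[2]
E
python3 - <<'E'
from h import *
a=grab('scene','s0');b=grab('side','d0')
for t in('s0','d0'):
    f=np.load(f'pics/{t}.npz');print(f['eye'],f['rotation'][:,2])
s=manip.state();print(s['time'],s['tool_pos'],s['tool_rot'],s['gripper_width'])
E
```

```text
picsTraceback (most recent call last):
  File "<stdin>", line 4, in <module>
IndexError: too many indices for array: array is 1-dimensional, but 2 were indexed
```

```bash
python3 - <<'E'
import numpy as np
f=np.load('pics/s0.npz');print({k:f[k] for k in f})
E
sed -i "s/^def ray/def R(f):\n    q=f['rotation']; return Rot.from_quat(np.roll(q,-1)).as_matrix()\ndef ray/; s/f\['rotation'\]@/R(f)@/; s/f\['rotation'\]\.T/R(f).T/; 1a from scipy.spatial.transform import Rotation as Rot" h.py
python3 - <<'E'
from h import *
for t in('s0','d0'):
    f=np.load(f'pics/{t}.npz');print(f['eye'],R(f)[:,2] if f['rotation'].size==4 else f['rotation'])
s=manip.state();print(s['time'],s['tool_pos'],s['tool_rot'],s['gripper_width'])
E
```

```text
{'mtx': array([[481.47183017,   0.        , 257.12950864],
       [  0.        , 481.47183017, 196.09264739],
       [  0.        ,   0.        ,   1.        ]]), 'eye': array([1.35034047, 0.51414817, 0.86106143]), 'rotation': array([-0.22278392,  0.4772041 ,  0.77627262, -0.34647423])}
[1.35034047 0.51414817 0.86106143] [-0.67655996 -0.32529013 -0.66064586]
[0.18548458 0.85541438 0.70897069] [ 0.38431534 -0.6921828  -0.61088844]
0.1 [ 0.14229922 -0.60802475  0.24417449] [-9.36594369e-04  9.93405292e-01  1.14651859e-01 -5.64004119e-06] 0.997775127755634
```

View pics/s0.png

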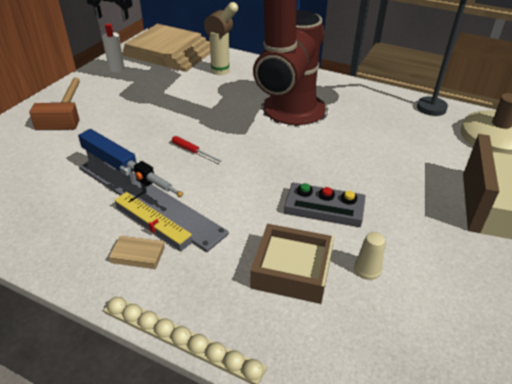

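View pics/d0.png

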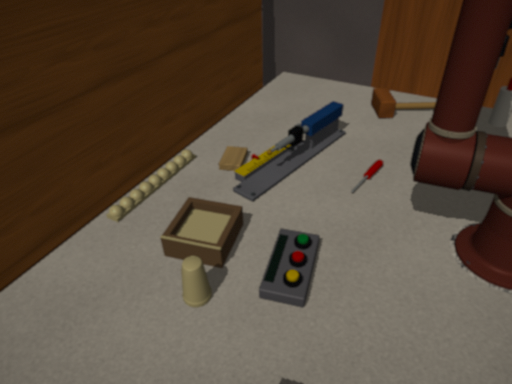

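Scene view: keys green (305,189), red (327,193), yellow (349,197); grip block near (144,172), gauge bed far corners (227,231)/(207,247), red marker (153,225). Side view: keys (303,240), (298,257), (292,276); block (298,135), marker (255,157).

Run:
```python
from h import *
for n,a,b in(('g',(305,188),(303,239)),('r',(327,192),(298,256)),('y',(349,196),(292,275))):
    print(n,ray('s0',*a,.054)[:2],ray('d0',*b,.054)[:2])
print('bed corners',ray('s0',227,231,.014)[:2],ray('s0',207,247,.014)[:2],'side',ray('d0',239,189,.014)[:2],ray('d0',254,195,.014)[:2])
print('block top',ray('s0',145,167,.115)[:2],ray('d0',297,129,.115)[:2])
print('marker',ray('s0',154,224,.035)[:2],ray('d0',255,157,.035)[:2])
print('scale ends',[ray('s0',*p,.031)[:2] for p in((126,194),(115,204),(190,233),(183,244))])
print('plug',ray('s0',374,236,.11)[:2],'mould',ray('s0',292,258,.062)[:2])
for t,c in(('s0',(70,125,240,260)),('d0',(225,90,355,205))):
    im=cv2.imread(f'pics/{t}.png')[c[1]:c[3],c[0]:c[2]];cv2.imwrite(f'pics/{t}c.png',cv2.resize(im,None,fx=4,fy=4,interpolation=2))
```

```text
g [0.43820573 0.21280885] [0.42265527 0.21930694]
r [0.42680395 0.26913148] [0.41131075 0.27398253]
y [0.41559431 0.324505  ] [0.40056218 0.32990788]
bed corners [0.6332228  0.08915859] [0.70134241 0.07289324] side [0.68239157 0.07446733] [0.6301445  0.07971207]
block top [ 0.61698479 -0.15155773] [ 0.60571932 -0.15512854]
marker [ 0.71137344 -0.06902216] [ 0.70672072 -0.06798615]
scale ends [array([ 0.65038627, -0.20162093]), array([ 0.69424156, -0.20209677]), array([0.69403779, 0.02234102]), array([0.73185321, 0.02710165])]
plug [0.58166165 0.42773547] mould [0.68090837 0.28025457]
```

View pics/s0c.png

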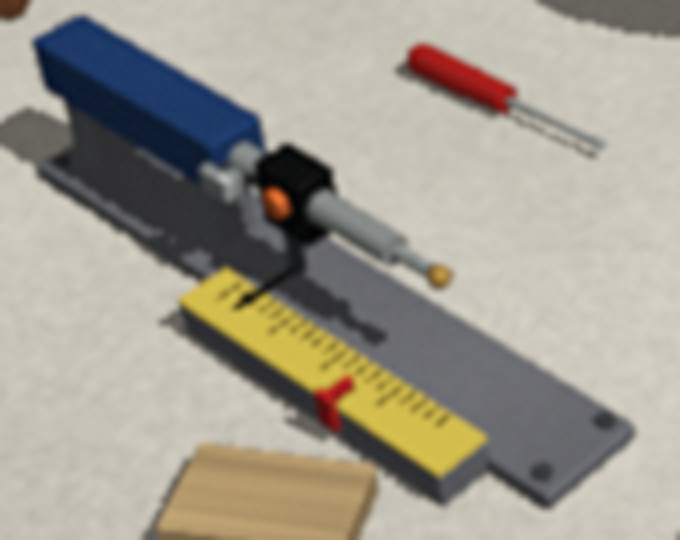

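Crop: block at crop (295,190), pointer tip (243,300), red marker (340,390), gauge axis running along the bench to lower right.

```bash
cat >> h.py <<'E'
def rows(p,yaw=None,n=12):
    "rows to world TCP p with tool y at world angle yaw (deg, mod 180), tool straight down"
    s=manip.state(); q=s['tool_rot']; r0=Rot.from_quat(np.roll(q,-1)); M=r0.as_matrix()
    if yaw is None: yaw=np.degrees(np.arctan2(M[1,1],M[0,1]))
    best=None
    for k in(0,180):
        a=np.radians(yaw+k); y=np.array([np.cos(a),np.sin(a),0]); z=np.array([0,0,-1.]); x=np.cross(y,z)
        rv=(r0.inv()*Rot.from_matrix(np.c_[x,y,z])).as_rotvec()
        if best is None or np.linalg.norm(rv)<np.linalg.norm(best): best=rv
    d=(np.array(p)-s['tool_pos'])/n
    print('t',s['time'],'pos',s['tool_pos'].round(4) if hasattr(s['tool_pos'],'round') else s['tool_pos'])
    for i in range(n):
        Mi=(r0*Rot.from_rotvec(best*i/n)).as_matrix()
        print((Mi.T@d*1000).round(1),np.degrees(best/n).round(2))
E
python3 - <<'E'
from h import *
print(manip.tcp_to_tips)
rows([.62,-.08,.35],-10,12)
E
```

```text
0.014
t 0.1 pos [ 0.1423 -0.608   0.2442]
[ 48.8 -33.8  -8.7] [-0.01 -0.01 -5.57]
[ 51.8 -28.9  -8.8] [-0.01 -0.01 -5.57]
[ 54.4 -23.7  -8.8] [-0.01 -0.01 -5.57]
[ 56.4 -18.3  -8.8] [-0.01 -0.01 -5.57]
[ 58.  -12.8  -8.8] [-0.01 -0.01 -5.57]
[58.9 -7.1 -8.8] [-0.01 -0.01 -5.57]
[59.3 -1.3 -8.8] [-0.01 -0.01 -5.57]
[59.2  4.4 -8.8] [-0.01 -0.01 -5.57]
[58.5 10.2 -8.8] [-0.01 -0.01 -5.57]
[57.2 15.8 -8.8] [-0.01 -0.01 -5.57]
[55.4 21.3 -8.8] [-0.01 -0.01 -5.57]
[53.1 26.5 -8.8] [-0.01 -0.01 -5.57]
```

servo_tool:
  moves:
    - [[49,-34,-9,0,0,-5.6,0],[52,-29,-9,0,0,-5.6,0],[54,-24,-9,0,0,-5.6,0],[56,-18,-9,0,0,-5.6,0],[58,-13,-9,0,0,-5.6,0],[59,-7,-9,0,0,-5.6,0],[59,-1,-9,0,0,-5.6,0],[59,4,-9,0,0,-5.6,0],[58,10,-9,0,0,-5.6,0],[57,16,-9,0,0,-5.6,0],[55,21,-9,0,0,-5.6,0],[53,26,-9,0,0,-5.6,0]]

```text
time: 1.6
tool_pos: [0.6174, -0.0783, 0.353]
tool_rot: [-0.0, 0.763, 0.647, -0.0]
contact_force: [0.6, -1.0, -0.1]
gripper_width: -0.0
grasp_force: 0.0
```

Run:
```python
from h import *
grab('wrist','w1')
f=np.load('pics/w1.npz');print(f['eye'],R(f)[:,2])
im=cv2.imread('pics/w1.png');cv2.imwrite('pics/w1b.png',cv2.resize(im,None,fx=1.5,fy=1.5,interpolation=2))
rows([.431,.217,.2],None,8)
```

```text
[0.63109916 0.00420171 0.48106745] [-0.05373277 -0.31812481 -0.94652491]
t 1.65 pos [ 0.6207 -0.0731  0.3536]
[ 32.  -29.1  19.3] [ 0.02 -0.03  0.  ]
[ 32.  -29.1  19.3] [ 0.02 -0.03  0.  ]
[ 32.  -29.1  19.3] [ 0.02 -0.03  0.  ]
[ 32.1 -29.1  19.3] [ 0.02 -0.03  0.  ]
[ 32.1 -29.1  19.2] [ 0.02 -0.03  0.  ]
[ 32.1 -29.1  19.2] [ 0.02 -0.03  0.  ]
[ 32.1 -29.1  19.2] [ 0.02 -0.03  0.  ]
[ 32.1 -29.1  19.2] [ 0.02 -0.03  0.  ]
```

View pics/w1b.png

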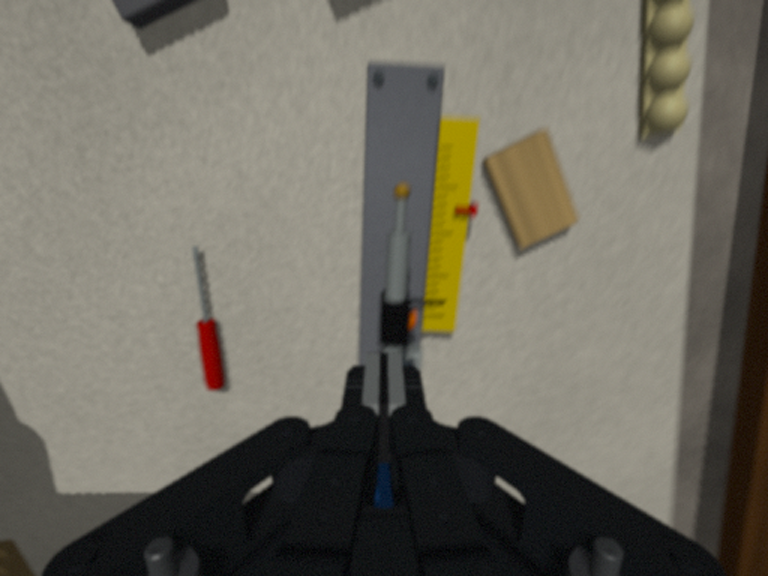

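Wrist view (×1.5): bed end corners (369,64),(443,66), brass ball (402,190), block about (396,322), pointer tip (445,302), marker (465,211), offcut at right (530,190), screwdriver at left (210,320).

Run:
```python
from h import *
r=lambda u,v,z:ray('w1',u/1.5,v/1.5,z)[:2]
a,b=r(369,64,.014),r(443,66,.014);print('bed',a,b,np.linalg.norm(a-b),np.degrees(np.arctan2(*(a-b)[::-1]))-90)
c=r(361,340,.014);print(np.degrees(np.arctan2(*(a-c)[::-1])))
p,q=r(440,118,.031),r(425,330,.031);print('scale',p,q,np.degrees(np.arctan2(*(p-q)[::-1])),np.linalg.norm(p-q))
p,q=r(478,118,.031),r(453,333,.031);print('scale',p,q,np.degrees(np.arctan2(*(p-q)[::-1])))
bl=r(396,305,.115),r(395,340,.115);print('block top',r(395,318,.115),bl,'ball',r(402,190,.092))
pt,mk=r(445,302,.036),r(465,211,.037);print('ptr',pt,'mk',mk,np.linalg.norm(pt-mk))
```

```text
bed [0.63071167 0.09175061] [0.70528566 0.07747915] 0.07592730262169455 79.1661107533283
78.03530058292579
scale [0.69400033 0.02818058] [ 0.64761972 -0.20514537] 78.75727730058338 0.2378910614462607
scale [0.7324702  0.02177373] [ 0.68077312 -0.21470403] 77.66841018073036
block top [ 0.61724787 -0.14852732] (array([ 0.62030985, -0.1352393 ]), array([ 0.61357259, -0.17198388])) ball [ 0.64292587 -0.03105775]
ptr [ 0.67530924 -0.17103969] mk [ 0.70883768 -0.06926903] 0.10715139788730056
```

servo_tool:
  moves:
    - [[32,-29,18,0,0,0,0],[32,-29,18,0,0,0,0],[32,-29,18,0,0,0,0],[32,-29,18,0,0,0,0],[32,-29,18,0,0,0,0],[22,-29,18,0,0,0,0],[10,-29,18,0,0,0,0],[0,-29,18,0,0,0,0],[0,0,0,0,0,0,0]]

```text
time: 2.78
tool_pos: [0.4174, 0.1483, 0.2068]
tool_rot: [-0.001, 0.764, 0.646, -0.002]
contact_force: [-0.0, -0.6, -0.0]
gripper_width: 0.002
grasp_force: 0.0
```

Run:
```python
from h import *
im=grab('wrist','w2')['image'];s=manip.state();print(s['tool_pos'])
h=cv2.cvtColor(im,cv2.COLOR_BGR2HSV)
for n,lo,hi in(('g',50,85),('y',18,32),('r',0,6)):
    m=cv2.inRange(h,(lo,150,60),(hi,255,255));k,l,st,c=cv2.connectedComponentsWithStats(m)
    for i in range(1,k):
        if st[i,4]>60:print(n,st[i],c[i].round(1),ray('w2',*c[i],.054).round(4))
cv2.imwrite('pics/w2b.png',cv2.resize(im,None,fx=1.5,fy=1.5,interpolation=2))
```

```text
[0.41911871 0.14813389 0.20842509]
g [244 110  25  27 513] [255.7 123. ] [0.4276 0.2108 0.054 ]
y [193   0  30  18 412] [208.3   7. ] [0.4025 0.3166 0.054 ]
y [ 446  234   66  120 2996] [483.3 284.6] [ 0.6735 -0.0274  0.054 ]
r [220  50  28  31 644] [233.2  64.7] [0.4154 0.267  0.054 ]
r [   0  250   71   93 2356] [ 38.3 292. ] [0.1226 0.0523 0.054 ]
r [487 293  22  13 143] [499.7 299.5] [ 0.6962 -0.054   0.054 ]
```

View pics/w2b.png

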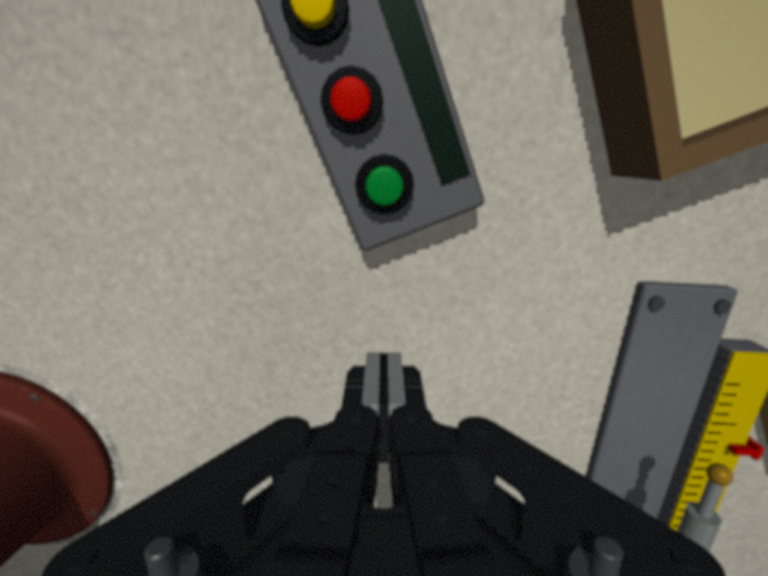

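Wrist view: green key at (384,186), red (350,99), yellow (313,10) in ×1.5 pixels; the 57.5 mm spacing matches.

Run:
```python
from h import *
rows([.428,.211,.080],None,1)
```

```text
t 2.825 pos [0.4191 0.1481 0.2084]
[ 63.5  -1.6 128.4] [-0.05  0.03  0.  ]
```

servo_tool:
  moves:
    - [[21,0,28,0,0,0,0],[21,-1,30,0,0,0,0],[21,0,30,0,0,0,0],[0,0,30,0,0,0,0],[0,0,10,0,0,0,0],[0,0,0,0,0,0,0]]

```text
time: 3.58
tool_pos: [0.4301, 0.2101, 0.0815]
tool_rot: [-0.0, 0.764, 0.645, -0.0]
contact_force: [-0.6, -0.6, 0.1]
gripper_width: -0.001
grasp_force: 0.0
```

Run:
```python
from h import *
rows([.428,.211,.062],None,1)
```

```text
t 3.575 pos [0.4301 0.2101 0.0815]
[ 0.5 -2.2 19.5] [-0.01  0.01  0.  ]
```

servo_tool:
  moves:
    - [[0,-2,10,0,0,0,0],[0,0,6,0,0,0,0],[0,0,3,0,0,0,0],[0,0,0,0,0,0,0],[0,0,0,0,0,0,0]]

```text
time: 4.2
tool_pos: [0.4281, 0.2108, 0.063]
tool_rot: [0.0, 0.764, 0.645, 0.001]
contact_force: [1.0, -0.7, 3.4]
gripper_width: -0.002
grasp_force: 1.7
```

servo_tool:
  moves:
    - [[0,0,1.5,0,0,0,0],[0,0,0,0,0,0,0],[0,0,0,0,0,0,0]]

```text
time: 4.58
tool_pos: [0.4281, 0.2108, 0.0619]
tool_rot: [0.0, 0.764, 0.645, 0.0]
contact_force: [-1.3, -1.6, 7.5]
gripper_width: -0.002
grasp_force: 4.1
```

servo_tool:
  moves:
    - [[0,0,-40,0,0,0,0],[0,0,0,0,0,0,0],[36,-14,0,0,0,0,0],[36,-14,0,0,0,0,0],[35,-15,0,0,0,0,0],[0,0,15,0,0,0,0],[0,0,0,0,0,0,0]]

```text
time: 5.45
tool_pos: [0.401, 0.322, 0.0828]
tool_rot: [-0.0, 0.764, 0.645, -0.003]
contact_force: [0.2, 0.3, 0.1]
gripper_width: 0.002
grasp_force: 0.0
```

Run:
```python
from h import *
rows([.4035,.324,.062],None,1)
```

```text
t 5.45 pos [0.401  0.322  0.0828]
[ 2.4  2.2 20.8] [-0.25  0.22  0.  ]
```

servo_tool:
  moves:
    - [[1,1,10,0,0,0,0],[0,0,7,0,0,0,0],[0,0,4,0,0,0,0],[0,0,2,0,0,0,0],[0,0,0,0,0,0,0],[0,0,0,0,0,0,0]]

```text
time: 6.2
tool_pos: [0.4044, 0.3242, 0.0632]
tool_rot: [0.0, 0.764, 0.645, 0.0]
contact_force: [-0.9, -2.4, 3.3]
gripper_width: 0.004
grasp_force: 1.6
```

servo_tool:
  moves:
    - [[0,0,1.5,0,0,0,0],[0,0,0,0,0,0,0],[0,0,0,0,0,0,0]]

```text
time: 6.58
tool_pos: [0.4045, 0.3244, 0.062]
tool_rot: [0.0, 0.764, 0.645, 0.0]
contact_force: [-1.8, -2.9, 6.0]
gripper_width: -0.001
grasp_force: 3.1
```

servo_tool:
  moves:
    - [[0,0,-30,0,0,0,0],[0,0,-60,0,0,0,20],[0,0,-60,0,0,0,85]]

```text
time: 6.95
tool_pos: [0.4035, 0.3245, 0.212]
tool_rot: [-0.001, 0.764, 0.645, -0.0]
contact_force: [1.3, 0.6, -0.1]
gripper_width: 0.419
grasp_force: 0.0
```

Run:
```python
from h import *
rows([.6185,-.153,.25],-11.7,11)
```

```text
t 6.95 pos [0.4035 0.3245 0.212 ]
[-39.5  26.5  -3.5] [-0.01 -0.    0.19]
[-39.4  26.6  -3.5] [-0.01 -0.    0.19]
[-39.4  26.8  -3.5] [-0.01 -0.    0.19]
[-39.3  26.9  -3.5] [-0.01 -0.    0.19]
[-39.2  27.   -3.5] [-0.01 -0.    0.19]
[-39.1  27.2  -3.5] [-0.01 -0.    0.19]
[-39.   27.3  -3.5] [-0.01 -0.    0.19]
[-38.9  27.4  -3.5] [-0.01 -0.    0.19]
[-38.8  27.6  -3.5] [-0.01 -0.    0.19]
[-38.7  27.7  -3.5] [-0.01 -0.    0.19]
[-38.6  27.8  -3.5] [-0.01 -0.    0.19]
```

servo_tool:
  moves:
    - [[-35,27,-2,0,0,0.2,85],[-35,27,-2,0,0,0.2,85],[-35,27,-2,0,0,0.2,85],[-35,27,-2,0,0,0.2,85],[-35,27,-2,0,0,0.2,85],[-35,27,-2,0,0,0.2,85],[-35,27,-2,0,0,0.2,85],[-35,27,-2,0,0,0.2,85],[-35,27,-2,0,0,0.2,85],[-35,27,-2,0,0,0.2,85],[-34,28,-2,0,0,0.2,85],[0,0,0,0,0,0,85]]

```text
time: 8.45
tool_pos: [0.6272, -0.1102, 0.2326]
tool_rot: [-0.0, 0.777, 0.629, 0.0]
contact_force: [-0.4, 0.7, 0.0]
gripper_width: 0.995
grasp_force: 0.0
```

Run:
```python
from h import *
im=grab('wrist','w3')['image'];s=manip.state();print(s['tool_pos'])
cv2.imwrite('pics/w3b.png',cv2.resize(im,None,fx=1.5,fy=1.5,interpolation=2))
```

```text
[ 0.62651562 -0.10873487  0.23247984]
```

View pics/w3b.png

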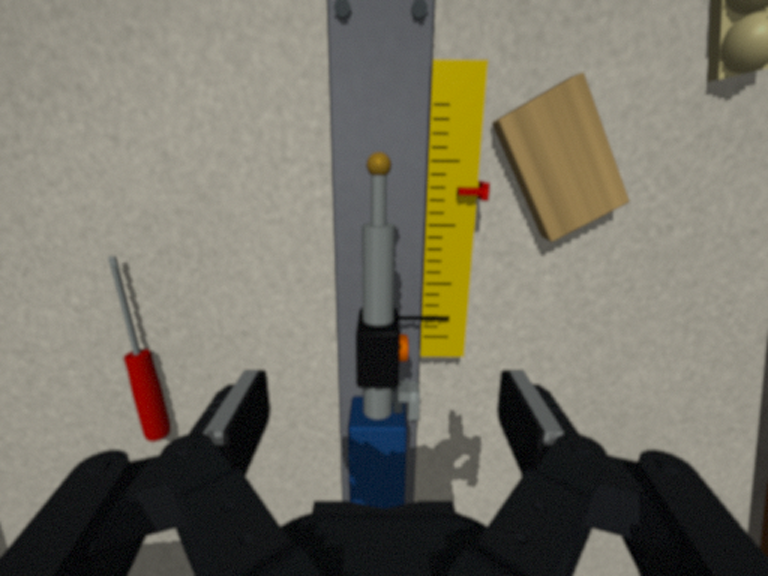

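Wrist view (×1.5): block top spans u 357–399, rear edge v≈386; tube axis u≈378; ball (378,163); pointer tip (447,319); marker centre line v≈191 at u 470; sleeve front edge v≈398.

Run:
```python
from h import *
r=lambda u,v,z:ray('w3',u/1.5,v/1.5,z)[:2]
ball=r(378,163,.092);tr=r(378,310,.092);sl=r(379,400,.114);a,b=r(350,398,.114),r(407,398,.114)
ang=lambda p,q:np.degrees(np.arctan2(*(p-q)[::-1]))
print('ball',ball,'tube',tr,ang(ball,tr),'sleeve',sl,np.linalg.norm(a-b),ang(b,a)+90,ang(ball,sl))
p,q=r(432,62,.031),r(420,356,.031);print('scale ang',ang(p,q)); p,q=r(487,62,.031),r(463,356,.031);print(ang(p,q))
p,q=r(329,20,.014),r(342,380,.014);print('bed',ang(p,q))
A=np.radians(78.5);ex=np.array([np.cos(A),np.sin(A)]);ey=np.array([-ex[1],ex[0]])
rear=r(378,386,.115);fr=r(378,327,.115)
print('rear+22',rear+.022*ex,'front-22',fr-.022*ex,'sleeve+55',sl+.055*ex)
pt=r(447,319,.036)
for u,v in((468,191),(485,190)):
  for z in(.034,.045): m=r(u,v,z)-pt;print('marker',z,m@ex,m@ey)
print('pointer rel block',(pt-(rear+.022*ex))@ex,(pt-(rear+.022*ex))@ey)
c=rear+.022*ex
s=manip.state();print(s['tool_pos'])
rows([*c,.2],-11.5,1)
```

```text
ball [ 0.64012128 -0.03352505] tube [ 0.61889195 -0.13128953] 77.74855736470852 sleeve [ 0.60711753 -0.19003613] 0.040380435596006695 77.96206269294564 78.09239872250636
scale ang 77.571301735092
77.43964368175216
bed 77.91866998524976
rear+22 [ 0.61337416 -0.15657263] front-22 [ 0.61411945 -0.1558598 ] sleeve+55 [ 0.61808277 -0.13614027]
marker 0.034 0.10811300423693054 -0.012315192703314425
marker 0.045 0.10907835063964827 -0.01006637318170064
marker 0.034 0.10875800052906415 -0.02564963132682338
marker 0.045 0.10970163176552163 -0.022951879686951223
pointer rel block -0.005121461950119877 -0.05929041205210276
[ 0.62651562 -0.10873487  0.23247984]
t 8.5 pos [ 0.6265 -0.1087  0.2325]
[-49.6  -3.   32.4] [-0.03 -0.07 -0.43]
```

Run:
```python
from h import *
rows([.6137,-.1562,.15],-12.2,4)
```

```text
t 8.5 pos [ 0.6265 -0.1087  0.2325]
[-12.3  -0.7  20.6] [-0.01 -0.02  0.07]
[-12.3  -0.7  20.6] [-0.01 -0.02  0.07]
[-12.3  -0.6  20.6] [-0.01 -0.02  0.07]
[-12.3  -0.6  20.6] [-0.01 -0.02  0.07]
```

servo_tool:
  moves:
    - [[-12,-0.6,20,0,0,0.1,85],[-12,-0.6,20,0,0,0.1,85],[-12,-0.6,20,0,0,0.1,85],[-13,-0.6,20,0,0,0,85],[0,0,0,0,0,0,85],[0,0,0,0,0,0,85]]

```text
time: 9.25
tool_pos: [0.614, -0.1557, 0.1537]
tool_rot: [0.0, 0.778, 0.628, 0.0]
contact_force: [0.2, 0.3, 0.4]
gripper_width: 0.998
grasp_force: 0.0
```

Run:
```python
from h import *
rows([.6137,-.1562,.087],-12.2,1)
im=grab('wrist','w4')['image'];cv2.imwrite('pics/w4b.png',cv2.resize(im,None,fx=1.5,fy=1.5,interpolation=2))
```

```text
t 9.25 pos [ 0.614  -0.1557  0.1537]
[-0.5 -0.2 66.7] [ 0.04 -0.01  0.05]
```

View pics/w4b.png

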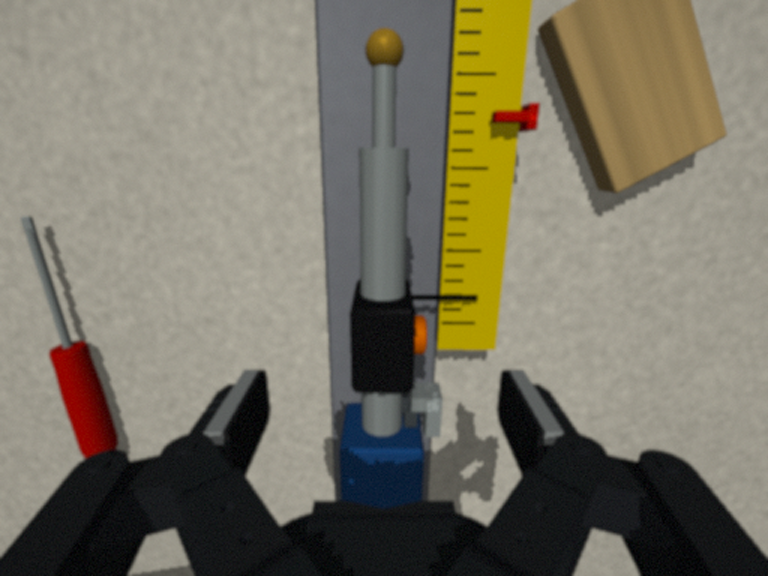

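Block top is centred at u≈383, midway between the fingers (384); pointer (475,298), marker (515,117).

servo_tool:
  moves:
    - [[0,0,22,0,0,0,85],[0,0,22,0,0,0,85],[0,0,18,0,0,0,85],[0,0,5,0,0,0,85],[0,0,0,0,0,0,85],[0,0,0,0,0,0,85]]

```text
time: 10.05
tool_pos: [0.6143, -0.1559, 0.0873]
tool_rot: [0.001, 0.778, 0.628, 0.0]
contact_force: [-0.1, -0.5, -0.3]
gripper_width: 0.998
grasp_force: 0.0
```

Run:
```python
from h import *
rows([.6137,-.1562,.087],-12.2,1)
im=grab('wrist','w5')['image'];cv2.imwrite('pics/w5b.png',cv2.resize(im,None,fx=1.5,fy=1.5,interpolation=2))
```

```text
t 10.05 pos [ 0.6143 -0.1559  0.0873]
[-0.5 -0.6  0.3] [0.1  0.01 0.06]
```

View pics/w5b.png

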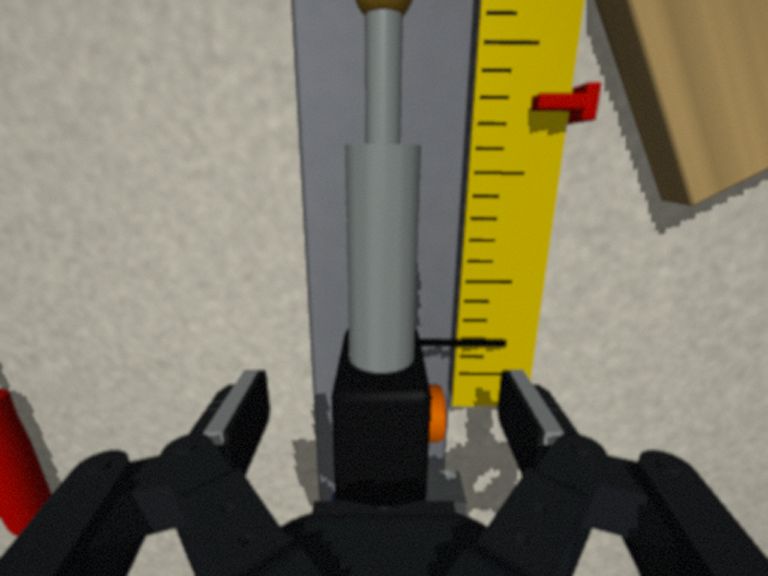

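Close view: block centred between fingers (u≈380 vs 384), pointer tip (503,343), marker bar (555,102).

Run:
```python
from h import *
A=np.radians(77.8);ex=np.array([np.cos(A),np.sin(A)])
for t,p,m in(('w3',(447,319),(468,191)),('w4',(475,298),(515,117)),('w5',(503,343),(555,102))):
  P=ray(t,p[0]/1.5,p[1]/1.5,.036)[:2]
  print(t,P,[(z,((ray(t,m[0]/1.5,m[1]/1.5,z)[:2]-P)@ex).round(4)) for z in(.034,.038,.042,.046)])
```

```text
w3 [ 0.67045325 -0.17341188] [(0.034, np.float64(0.1083)), (0.038, np.float64(0.1086)), (0.042, np.float64(0.1089)), (0.046, np.float64(0.1093))]
w4 [ 0.67093559 -0.17319161] [(0.034, np.float64(0.108)), (0.038, np.float64(0.1077)), (0.042, np.float64(0.1073)), (0.046, np.float64(0.107))]
w5 [ 0.67080173 -0.17272171] [(0.034, np.float64(0.108)), (0.038, np.float64(0.1075)), (0.042, np.float64(0.1071)), (0.046, np.float64(0.1067))]
```

servo_tool:
  moves:
    - [[0,0,0,0,0,0,40],[0,0,0,0,0,0,20],[0,0,0,0,0,0,20],[0,0,0,0,0,0,20],[0,0,0,0,0,0,20],[0,0,0,0,0,0,20],[0,0,0,0,0,0,20],[0,0,0,0,0,0,20]]

```text
time: 11.1
tool_pos: [0.6136, -0.1556, 0.0875]
tool_rot: [-0.0, 0.778, 0.628, -0.0]
contact_force: [-4.1, 0.8, 6.8]
gripper_width: 0.344
grasp_force: 62.5
```

servo_tool:
  moves:
    - [[5,0,0,0,0,0,20],[10,0,0,0,0,0,20],[10,0,0,0,0,0,20],[10,0,0,0,0,0,20],[10,0,0,0,0,0,20],[0,0,0,0,0,0,20]]

```text
time: 11.85
tool_pos: [0.6232, -0.1121, 0.0876]
tool_rot: [0.001, 0.778, 0.628, -0.0]
contact_force: [-3.6, -1.9, 5.0]
gripper_width: 0.344
grasp_force: 62.7
```

servo_tool:
  moves:
    - [[10,0,0,0,0,0,20],[12,0,0,0,0,0,20],[12,0,0,0,0,0,20],[12,0,0,0,0,0,20],[12,0,0,0,0,0,20],[5,0,0,0,0,0,20],[0,0,0,0,0,0,20],[0,0,0,0,0,0,20]]

```text
time: 12.85
tool_pos: [0.6368, -0.0512, 0.0875]
tool_rot: [0.001, 0.778, 0.628, -0.0]
contact_force: [-2.1, -3.5, 6.1]
gripper_width: 0.342
grasp_force: 62.6
```

Run:
```python
from h import *
ims=[]
for c in('wrist','scene'): ims.append(grab(c,'f'+c)['image'])
s=manip.state();print(s['tool_pos'],np.hypot(*(np.array(s['tool_pos'])-[.6136,-.1556,.0875])[:2]))
a=cv2.resize(ims[0][170:310,270:420],None,fx=4,fy=4,interpolation=2)
cv2.imwrite('pics/f.png',a)
```

```text
[ 0.63676678 -0.05127056  0.08753553] 0.10687063512107714
```

View pics/f.png

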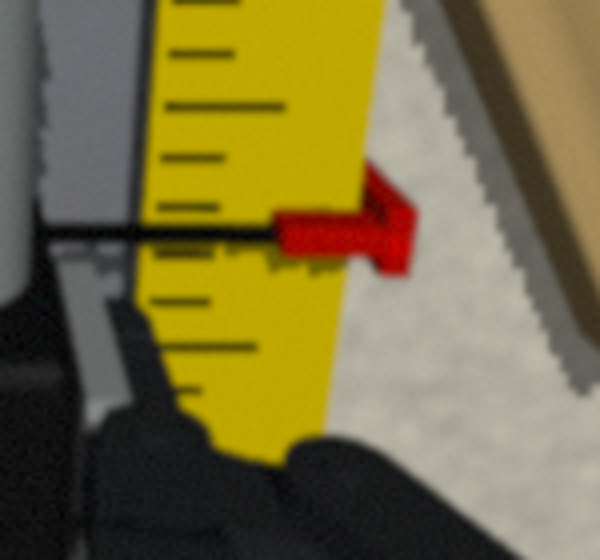

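The pointer (v≈234) meets the middle of the marker bar (v 212–258), so it is aligned well within 5 mm, with the grip at 62 N.

```bash
python3 -c "
from plant import manip
print(manip.job_done())"
```

```text
the job is handed in; nothing more can be done
None
```

I pressed green then yellow, freed the arm and drew it out about 107 mm to the red marker, then handed in with the block still gripped at about 62 N. The last picture shows the pointer on the marker's centre line; the judge gave no verdict, and I did not re-check the bystanders' positions.

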